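Check a lantern glass, set it on the decorating jig and hold the presser arm back

TASK

Pick up the blue lantern glass, tip it to about 40 degrees to any side and keep it so for a second so that I can see inside, then level it and stand it upright on the jig's round cork pad and let go of it. Then push the jig's sprung blue arm back by its wooden handle, away from the glass, until it has clicked past the red line, and keep holding it back there so I can slip the paper round the glass: the job finishes with you still holding the arm. Leave the red jar, the teacup, its saucer and the scissors where they are.

Things in the scene. Friction and masses are not known exactly. Their poses are not given: they have to be found in the camera images.
- glass: Open, round, straight-sided, frosted light-blue glass tumbler, 56 mm across, 90 mm tall, walls 3 mm, about 160 g. Starts upright on the table. Origin: centre of its underside; z towards its mouth.
- jig: Decorating jig fixed to the table: light plywood board 220 mm (its x) by 280 mm (its y), 18 mm thick. Origin: centre of its underside on the table; z up. On it are the cork pad (at +y) and the sprung presser arm (at -y side); its yaw varies.
- jig_pad (a point): Centre of the top of the brown round cork pad on the jig, 84 mm across and flat, 22 mm above the table; at (-10, 70) mm in the board's x, y.
- presser_pivot (a point): On the vertical pivot axis of the blue presser arm, level with the arm's top (55 mm above the table); at (60, -45) mm in the board's x, y. The arm is a flat bar 20 mm wide with a black rubber roller, 28 mm across, up to 60 mm above the table, on its glass side; at rest the roller stays about 30 mm from a glass on the pad.
- handle: Upright round wooden handle, 16 mm thick, 60 mm tall, on the free end of the presser arm, 130 mm from the pivot axis, round which it circles. Origin: centre of its foot, 55 mm above the table; z up; its top is at 115 mm. Spring force on it: about 5 N at rest, 10 to 12 N past the click, up to 14 N while the pawl is pushed over.
- presser (a joint): Presser arm's angle (rad). 0: at rest, pointing from the pivot along the board's -x; grows as the handle is pushed back, away from the pad (counter-clockwise from above); end stop at 0.65. A brass spring pawl resists from 0.27, crest at 0.36, and has clicked over at 0.45, where the arm's centre line lies over the red line on the board. The click does not lock: let go, the arm springs back to 0.
- jar: Closed red candle jar with a brass-coloured lid, 66 mm across, 72 mm tall. Bystander. Origin: centre of its underside.
- saucer: Pale grey-green saucer 124 mm across, 14 mm high, with the teacup on it. Bystander. Origin: centre of its underside.
- teacup: Amber-yellow cup 68 mm across, 75 mm tall, with a handle on its +y side, on the saucer. Bystander. Origin: centre of its underside.
- scissors: Scissors with black grips lying flat on the table, about 145 mm long along their y. Bystander. Origin: near the pivot, on the underside.
Not all that is in view belongs to the job. Several things look just like the glass: the one meant starts farthest from the robot's base.

How it is judged (in metres and radians):
On the way, in this order (a step that is already met when the one before it is completed fails the run):
1. the glass is lifted and tipped to between 30 and 50 degrees for most of a second (angle between glass's own z axis and vertical between 0.524 and 0.873 rad and height (world z) of glass above 0.04 m), for 0.8 s.
2. the glass stands level on the cork pad, let go (horizontal distance between glass and jig_pad below 0.014 m and z of glass in the frame of jig_pad below 0.004 m and angle between glass's own z axis and vertical below 0.06 rad and contact force between glass and the fingers below 0.1 N), for 0.2 s.
3. the presser arm has been pushed back past its click (value of joint presser above 0.45 rad), for 0.3 s.
At the end, for the whole second after the job is handed in: The robot is still holding the presser arm by its handle (more than 2 N) past the click (joint above 0.45 rad), and the glass stands untouched, at rest and upright (within 0.06 rad) on the cork pad, within 14 mm of its centre (all of step 2 and value of joint presser above 0.45 rad and (contact force between handle and the fingers above 2 N or contact force between handle and the arm above 2 N) and contact force between handle and glass below 0.1 N and linear speed of glass below 0.02 m/s); the arm keeps its last pose, push and grip.
It fails at once if the glass is tipped over (more than 70 degrees) (angle between glass's own z axis and vertical above 1.22 rad).
It fails at once if the glass is dropped from the air (height (world z) of glass above 0.045 m and contact force between glass and anything else below 0.02 N).
It fails at once if a bystander is shifted by more than 25 mm (distance of any of jar, saucer, teacup, scissors from where it was at the start of the episode above 0.025 m).
It also fails if it takes over 53 s, if anything falls off the work surface, if the arm or the gripper's body presses on something with over 40 N, if the wrist force passes 120 N, or if a joint passes its speed limit or range.

ROBOT

A 6-joint arm with a two-finger parallel gripper is mounted at the origin on the work surface. World frame = base frame: x ahead of the robot, y to its left, z up, the work surface at z = 0. Lengths are in m, angles in degrees, forces in N, time in s.
With the tool pointing down it reaches from about 0.325 to 0.85 m from the base axis. Payload 15.5 kg.
Tool frame: the origin (TCP) lies midway between the tips of the shut fingers; the grasp point (between the pads) lies 19 mm behind it; y points along the fingers, x is the direction in which the jaws open and shut, and the axes are right-handed (so a half turn about y gives the same grasp; the last joint's range is limited). The gripper opens to 91 mm and grips with 3 to 60 N. Pads are 32 mm wide; open, the fingers measure 118 mm over their backs; the gripper's body (76 mm by 178 mm) begins 60 mm behind the grasp point.
Start: joints at [64.257, 28.281, 77.091, -0, 74.628, -5.472], TCP at [0.217, 0.586, 0.185] pointing down, gripper open.
Joint ranges: [-166.48, 166.48], [-47.26, 123.95], [12.59, 153.08], [-70.14, 250.14], [6.76, 159.57], [-176.63, 176.63]. Speed limits (degrees/s): [108.29, 108.29, 147.25, 172.46, 172.46, 172.46].

INTERFACE

Orientations are given as a 3x3 rotation matrix whose columns are the frame's x, y, z axes.
In Python, from bench import ctrl gives the robot as it stands. The module is installed in compiled form; this text tells all that it offers. Calls block until the motion is done:
- ctrl.goto(position, orientation): joint-space move of the TCP to a pose.
- ctrl.move_l(position, vel=0.15, ori=None, contact_N=None): straight line of the TCP; ori=None keeps the orientation; vel is the mean speed in m/s. With contact_N (N) it stops when the force on the tool has changed by that much, and returns True; else False.
- ctrl.movej(angles): joint-space move.
- ctrl.command_gripper(opening): opening from 0.0 (shut) to 1.0 (fully open); the grip force is fixed at half the most; returns when the fingers have stopped.
- ctrl.sleep(seconds).
- ctrl.ik(position, orientation): joint angles nearest the present ones, or None.
- ctrl.read_camera(name): name is "side" or "top" or "wrist"; returns the picture (480x640x3 uint8, blue, green, red); there is no depth.
- ctrl.camera_params(name): a dict with "fx", "fy", "cx", "cy" (pixels), "pose" (4x4, takes a point from camera to world coordinates); the wrist camera has in their place "T_tool_cam" (4x4, takes a point from camera to tool coordinates, whose origin is the TCP and whose axes are the tool frame's). Camera axes: x right, y up, looking along -z (the intrinsics and any distortion apply to the point x, -y, -z); pixel columns grow to the right and rows downward; lengths in m; the calibration is good to about 2 mm. The wrist camera is an equidistant fisheye: a pixel r from the principal point sees the ray r / f radians off the axis. A picture is of the moment at which its call begins: read the wrist's pose just before it. camera_params takes no time and is no camera call.
A pose or a line that the arm cannot do raises ctrl.MotionError and nothing moves.
- ctrl.sign_off(): hands the job in, once; it reports no verdict.
Readings, each from a call of its own:
- ctrl.current_t(): time.
- ctrl.current_q(): joint angles.
- ctrl.current_dq(): joint speeds.
- ctrl.current_effort(): joint torques, N m.
- ctrl.current_tool_pos(): TCP position.
- ctrl.current_eef_rot(): TCP orientation.
- ctrl.current_contact_force(): force on the tool from outside, world axes, zero at the start.
- ctrl.current_wrist_torque(): the same for the moment, N m.
- ctrl.current_grip_width(): opening from 0.0 (shut) to 1.0 (fully open).
Only numpy, scipy, OpenCV 4.12 (cv2) and the standard library are available. Lean on these libraries where they do the work, as an engineer would, in place of code of your own. Each camera call takes 0.05 s, during which the arm holds its last target. There are 200 camera calls.

## Working session

There is one attempt and no reset: what is moved stays moved. The work goes in short steps, each a Python script; the robot and the scene stay as the last script left them, time stands still between calls to the robot, and variables do not carry over. Pictures are saved under pics/ and viewed, about 8 in all and at most 12, crops included, and the job is handed in when it is done.

```bash
mkdir -p pics
python3 - <<'E'
from bench import ctrl
import cv2,numpy as np
np.set_printoptions(precision=4,suppress=True)
for n in ("top","side"):
    cv2.imwrite(f"pics/{n}0.png",ctrl.read_camera(n)); print(n,ctrl.camera_params(n))
print(ctrl.camera_params("wrist"));print(ctrl.current_eef_rot(),ctrl.current_t())
E
```

```text
top {'fx': 566.1506390272411, 'fy': 566.1506390272411, 'cx': 320.218963145887, 'cy': 249.82146111974248, 'pose': array([[-0.0207,  0.9929, -0.1174,  0.4345],
       [-0.9994, -0.0173,  0.0295,  0.0586],
       [ 0.0273,  0.1179,  0.9926,  1.2222],
       [ 0.    ,  0.    ,  0.    ,  1.    ]])}
side {'fx': 514.2554318072117, 'fy': 514.2554318072117, 'cx': 316.33940382171266, 'cy': 237.5970735359924, 'pose': array([[ 0.9755,  0.1061, -0.1925,  0.4062],
       [-0.2189,  0.5504, -0.8057, -0.688 ],
       [ 0.0205,  0.8281,  0.5602,  0.5637],
       [ 0.    ,  0.    ,  0.    ,  1.    ]])}
{'fx': 371.64829954431775, 'fy': 371.64829954431775, 'cx': 320.8862463225127, 'cy': 242.35372061199197, 'T_tool_cam': array([[ 1.    , -0.0016, -0.    , -0.0006],
       [ 0.0004,  0.2876, -0.9578, -0.1994],
       [ 0.0015,  0.9578,  0.2876,  0.0819],
       [ 0.    ,  0.    ,  0.    ,  1.    ]])}
[[ 0.3465 -0.0005 -0.9381]
 [ 0.9381 -0.001   0.3465]
 [-0.0011 -1.      0.0001]] 0.1
```

View pics/top0.png

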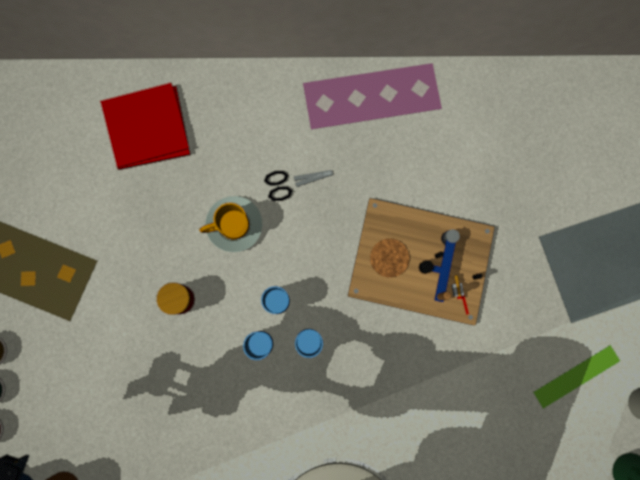

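View pics/side0.png

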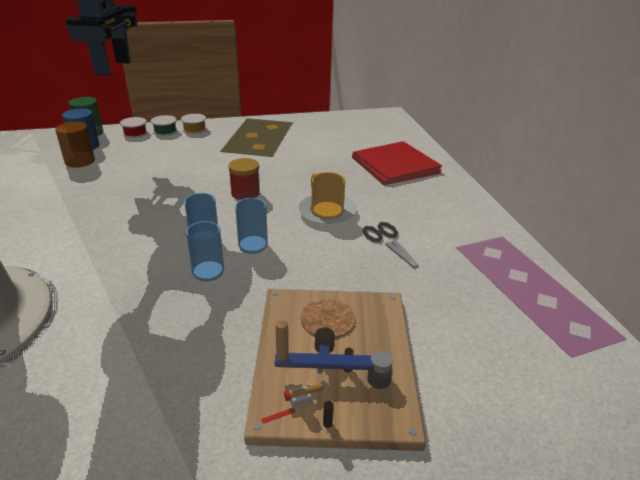

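The top view shows three blue glasses, at about (276,299), (259,344) and (309,342). The first is farthest from the base. The jig corners are near (370,198), (497,226), (476,324) and (348,296), with the pad at (390,257) and the pivot at (451,238). The side view agrees: target glass at (252,225), handle at (282,340). Next I'll work out positions from these pixels.

```bash
cat > h.py <<'E'
import numpy as np, cv2
from scipy.optimize import least_squares
from bench import ctrl
np.set_printoptions(precision=4,suppress=True)
def ray(n,px):
    c=ctrl.camera_params(n); P=c['pose']
    d=P[:3,:3]@np.array([(px[0]-c['cx'])/c['fx'],-(px[1]-c['cy'])/c['fy'],-1]); return P[:3,3],d
def plane(n,px,z):
    o,d=ray(n,px); return (o+d*(z-o[2])/d[2])[:2]
def proj(n,p):
    c=ctrl.camera_params(n);P=c['pose'];q=P[:3,:3].T@(np.asarray(p)-P[:3,3])
    return np.array([c['cx']+c['fx']*q[0]/-q[2], c['cy']-c['fy']*q[1]/-q[2]])
def wproj(p,pos,R):
    c=ctrl.camera_params("wrist");T=c['T_tool_cam'];q=R.T@(np.asarray(p)-pos);q=T[:3,:3].T@(q-T[:3,3])
    v=np.array([q[0],-q[1],-q[2]]);th=np.arctan2(np.hypot(v[0],v[1]),v[2]);u=v[:2]/np.hypot(v[0],v[1])*th*c['fx']
    return np.array([c['cx'],c['cy']])+u
def down(yaw):   # tool x (jaw) at yaw deg, tool y down
    a=np.radians(yaw);x=np.array([np.cos(a),np.sin(a),0]);y=np.array([0,0,-1.]);return np.column_stack([x,y,np.cross(x,y)])
E
python3 - <<'E'
from h import *
t=cv2.imread('pics/top0.png');s=cv2.imread('pics/side0.png')
for n,im in(("top",t),("side",s)):
    h=cv2.cvtColor(im,cv2.COLOR_BGR2HSV);m=cv2.inRange(h,(95,90,70),(115,255,255))
    k,l,st,ce=cv2.connectedComponentsWithStats(m)
    for i in range(1,k):
        if st[i,4]>150:
            print(n,st[i],ce[i], plane(n,ce[i],.09), "bottom-ctr", plane(n,ce[i],0.0))
g=cv2.cvtColor(t,cv2.COLOR_BGR2GRAY)
c=np.float32([[370,198],[497,226],[476,324],[348,296]])
c=cv2.cornerSubPix(g,c.reshape(-1,1,2),(4,4),(-1,-1),(3,30,.01)).reshape(-1,2)
print(c)
W=np.array([plane("top",p,.018) for p in c]);B=np.array([[110,140],[110,-140],[-110,-140],[-110,140]])/1e3
f=lambda v:(W-(B@np.array([[np.cos(v[2]),np.sin(v[2])],[-np.sin(v[2]),np.cos(v[2])]])+v[:2])).ravel()
r=least_squares(f,[.5,-.1,-.2]);print(r.x,np.degrees(r.x[2]),r.fun)
np.save('jig.npy',r.x)
a=r.x[2];R=np.array([[np.cos(a),-np.sin(a)],[np.sin(a),np.cos(a)]])
for nm,b,z in(("pad",(-.01,.07),.022),("pivot",(.06,-.045),.055),("handle",(-.07,-.045),.055),("htop",(-.07,-.045),.115)):
    p=np.r_[R@b+r.x[:2],z];print(nm,p,proj("top",p),proj("side",p))
E
```

```text
top [433 240  22  60 500] [444.59  267.328] [ 0.5285 -0.2256] bottom-ctr [ 0.5359 -0.2481]
top [262 287  28  27 567] [275.5132 299.9171] [0.4697 0.1159] bottom-ctr [0.4724 0.1205]
top [295 329  28  29 637] [308.5181 342.9435] [0.3837 0.0519] bottom-ctr [0.3796 0.0513]
top [243 331  30  29 602] [258.4917 344.6113] [0.3826 0.1504] bottom-ctr [0.3785 0.1577]
side [ 63 109  29  10 227] [ 76.5903 113.4185] [0.1031 0.645 ] bottom-ctr [0.0455 0.8983]
side [ 185  194   38   86 2513] [203.2957 236.4135] [0.3879 0.0316] bottom-ctr [0.3845 0.1684]
side [ 236  198   30   54 1408] [251.108  223.9964] [0.4689 0.0546] bottom-ctr [0.4808 0.1957]
side [289 345  84  22 949] [330.3804 358.7977] [ 0.528  -0.2676] bottom-ctr [ 0.5512 -0.1877]
[[368.9341 197.1717]
 [498.2469 226.3986]
 [479.3639 321.8794]
 [346.5521 295.7012]]
[ 0.5516 -0.1986 -0.236 ] -13.522798326898283 [-0.001   0.0027 -0.0043 -0.0047  0.0049 -0.0036  0.0005  0.0056]
pad [ 0.5582 -0.1282  0.022 ] [390.9563 257.0811] [325.9672 319.1377]
pivot [ 0.5994 -0.2564  0.055 ] [453.5071 234.8215] [380.4912 362.8221]
handle [ 0.473 -0.226  0.055] [441.8791 295.5229] [280.7386 360.2479]
htop [ 0.473 -0.226  0.115] [449.2295 294.3679] [279.851  326.5792]
```

Run:
```python
from h import *
for n in("top","side"):
    im=cv2.imread(f'pics/{n}0.png');x,y=proj(n,[.5582,-.1282,.022]).astype(int)
    cr=cv2.cvtColor(im,cv2.COLOR_BGR2LAB).astype(float)
    print(n,cr[y,x],cr[y,x-28] if n=="top" else cr[y,x-45])
R=down(-13.5)
for p,r in(((.47,.116,.16),R),((.47,.116,.035),R),((.558,-.128,.06),R),((.45,-.23,.068),down(76.5))):
    print(ctrl.ik(p,r))
ctrl.goto((.47,.116,.16),R)
pos,Rt=ctrl.current_tool_pos(),ctrl.current_eef_rot()
im=ctrl.read_camera("wrist");np.savez('w1.npz',pos=pos,R=Rt)
raw=im.copy();cv2.imwrite('pics/w1raw.png',raw)
a=np.linspace(0,2*np.pi,60)
for z in(.09,):
    pts=np.array([wproj([.47+.028*np.cos(t),.116+.028*np.sin(t),z],pos,Rt) for t in a])
    cv2.polylines(im,[pts.astype(np.int32)],True,(0,0,255),1)
cv2.imwrite('pics/w1.png',im);print(pos,ctrl.current_t(),ctrl.current_q(),ctrl.current_contact_force())
```

```text
top [101. 142. 158.] [119. 135. 156.]
side [104. 137. 149.] [138. 134. 150.]
[ 6.7921 18.7794 98.3602 -0.     62.8603 20.2921]
[  6.7921  29.8539 105.9665  -0.      44.1797  20.2921]
[-18.8953  32.7132  92.3602  -0.      54.9266  -5.3953]
[ -33.8449   27.8842  101.4259   -0.       50.6899 -110.3449]
[0.47   0.1167 0.1601] 2.0833 [ 6.8745 18.7897 98.3375  0.0069 62.8632 20.2849] [-0.1033 -0.0628 -0.5615]
```

View pics/w1.png

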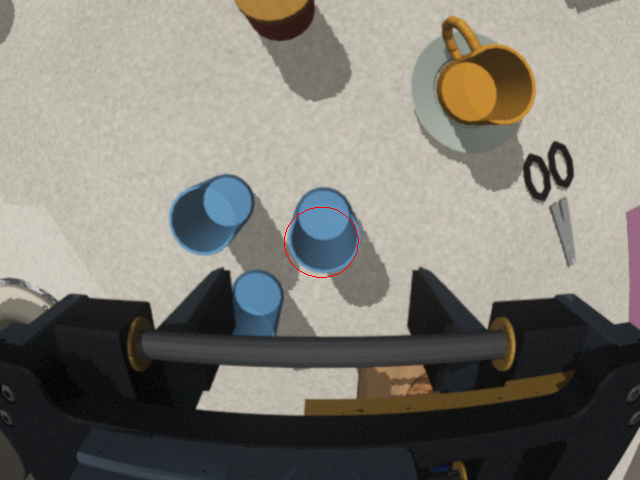

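The wrist view shows the target glass with its rim about (291–359, ≤275), a few pixels from my predicted circle. The left finger is clear of the neighbouring glass. I'll fit the silhouette to the position, and fit the pad outline in the top view as well.

```bash
cat >> h.py <<'E'
def hull(f,xy,r,zs):
    a=np.linspace(0,2*np.pi,90);P=np.array([f([xy[0]+r*np.cos(t),xy[1]+r*np.sin(t),z]) for z in zs for t in a]).astype(np.float32)
    return cv2.convexHull(P.reshape(-1,1,2))
def fit(mask,f,xy,r,zs):   # maximise IoU of cylinder silhouette
    from scipy.optimize import minimize
    def c(v):
        m=np.zeros((mask.shape[0],mask.shape[1]),np.uint8)
        cv2.fillPoly(m,[(hull(f,v,r,zs)*16).astype(np.int32)],255,shift=4)
        m=m>0;return -(m&mask).sum()/(m|mask).sum()
    s=minimize(c,xy,method='Nelder-Mead',options=dict(initial_simplex=[np.array(xy),np.array(xy)+[.006,0],np.array(xy)+[0,.006]],xatol=1e-4))
    return s.x,-s.fun
def comp(im,px,lo,hi,space=cv2.COLOR_BGR2HSV):
    m=cv2.inRange(cv2.cvtColor(im,space),lo,hi);m=cv2.morphologyEx(m,cv2.MORPH_CLOSE,np.ones((5,5)))
    k,l=cv2.connectedComponents(m);return l==l[int(px[1]),int(px[0])]
E
python3 - <<'E'
from h import *
d=np.load('w1.npz');im=cv2.imread('pics/w1raw.png')
m=comp(im,(324,240),(95,80,40),(120,255,255));print(m.sum())
print("wrist",fit(m,lambda p:wproj(p,d['pos'],d['R']),[.47,.116],.028,(0,.09)))
for n,px in(("side",(252,225)),("top",(276,299))):
    im=cv2.imread(f'pics/{n}0.png');m=comp(im,px,(95,80,60),(120,255,255));print(m.sum())
    print(n,fit(m,lambda p:proj(n,p),[.47,.116],.028,(0,.09)))
im=cv2.imread('pics/top0.png');L=cv2.cvtColor(im,cv2.COLOR_BGR2LAB)
m=comp(im,(385,260),(0,139,0),(112,255,255),cv2.COLOR_BGR2LAB);print(m.sum(),np.argwhere(m).min(0),np.argwhere(m).max(0))
print("pad top",fit(m,lambda p:proj("top",p),[.558,-.128],.042,(.022,)))
m=comp(cv2.imread('pics/side0.png'),(326,315),(0,134,0),(115,255,255),cv2.COLOR_BGR2LAB);print(m.sum(),np.argwhere(m).min(0),np.argwhere(m).max(0))
print("pad side",fit(m,lambda p:proj("side",p),[.558,-.128],.042,(.022,)))
E
```

```text
4683Traceback (most recent call last):
  File "<stdin>", line 4, in <module>
  File "h.py", line 28, in fit
    s=minimize(c,xy,method='Nelder-Mead',options=dict(initial_simplex=[np.array(xy),np.array(xy)+[.006,0],np.array(xy)+[0,.006]],xatol=1e-4))
    res = _minimize_neldermead(fun, x0, args, callback, bounds=bounds,
                               **options)
    fxr = func(xr)
    fx = function(np.copy(x), *(wrapper_args + args))
  File "h.py", line 26, in c
    cv2.fillPoly(m,[(hull(f,v,r,zs)*16).astype(np.int32)],255,shift=4)
                     ~~~~^^^^^^^^^^
  File "h.py", line 20, in hull
    a=np.linspace(0,2*np.pi,90);P=np.array([f([xy[0]+r*np.cos(t),xy[1]+r*np.sin(t),z]) for z in zs for t in a]).astype(np.float32)
                                            ~^^^^^^^^^^^^^^^^^^^^^^^^^^^^^^^^^^^^^^^^^
  File "<stdin>", line 4, in <lambda>
  File "h.py", line 14, in wproj
    c=ctrl.camera_params("wrist");T=c['T_tool_cam'];q=R.T@(np.asarray(p)-pos);q=T[:3,:3].T@(q-T[:3,3])
ValueError: time passes only in moves, steps and waits
```

camera_params refuses to be called in a tight loop, so I'll cache it.

```bash
sed -i 's/ctrl\.camera_params(/CP(/' h.py; sed -i '4i import functools\n@functools.cache\ndef CP(n): return ctrl.camera_params(n)' h.py
cat > fitall.py <<'E'
from h import *
d=dict(np.load('w1.npz'));im=cv2.imread('pics/w1raw.png')
m=comp(im,(324,240),(95,80,40),(120,255,255));print(m.sum())
print("wrist",fit(m,lambda p:wproj(p,d['pos'],d['R']),[.47,.116],.028,(0,.09)))
for n,px in(("side",(252,225)),("top",(276,299))):
    im=cv2.imread(f'pics/{n}0.png');m=comp(im,px,(95,80,60),(120,255,255));print(m.sum())
    print(n,fit(m,lambda p:proj(n,p),[.47,.116],.028,(0,.09)))
im=cv2.imread('pics/top0.png');L=cv2.cvtColor(im,cv2.COLOR_BGR2LAB)
m=comp(im,(385,260),(0,139,0),(112,255,255),cv2.COLOR_BGR2LAB);print(m.sum(),np.argwhere(m).min(0),np.argwhere(m).max(0))
print("pad top",fit(m,lambda p:proj("top",p),[.558,-.128],.042,(.022,)))
m=comp(cv2.imread('pics/side0.png'),(326,315),(0,134,0),(115,255,255),cv2.COLOR_BGR2LAB);print(m.sum(),np.argwhere(m).min(0),np.argwhere(m).max(0))
print("pad side",fit(m,lambda p:proj("side",p),[.558,-.128],.042,(.022,)))
E
python3 fitall.py
```

```text
4683
wrist (array([0.4731, 0.1188]), np.float64(0.9202200825309491))
1449
side (array([0.4744, 0.1214]), np.float64(0.8589211618257261))
600
top (array([0.4722, 0.1174]), np.float64(0.8645533141210374))
1160 [239 370] [276 408]
pad top (array([ 0.558 , -0.1255]), np.float64(0.928))
1065 [304 301] [339 356]
pad side (array([ 0.5619, -0.1313]), np.float64(0.6108545034642032))
```

Run:
```python
from h import *
R=down(-13.5);G=np.array([.473,.119])
up=np.r_[G,.16]
from scipy.spatial.transform import Rotation as Ro
Rt=Ro.from_rotvec(np.radians(-40)*R[:,2]).as_matrix()@R
tp=(.45,.06,.22)
print(ctrl.ik(tp,Rt))
ctrl.command_gripper(.8)
ctrl.move_l(np.r_[G,.11])
print("contact",ctrl.move_l(np.r_[G,.035],vel=.1,contact_N=8),ctrl.current_tool_pos())
ctrl.command_gripper(0.0)
print("w",ctrl.current_grip_width()*91,ctrl.current_t(),ctrl.current_contact_force())
ctrl.move_l(np.r_[G,.2],vel=.12)
print("w",ctrl.current_grip_width()*91,ctrl.current_contact_force())
ctrl.goto(tp,Rt);ctrl.sleep(.3)
y=ctrl.current_eef_rot()[:,1];print("tilt",np.degrees(np.arccos(-y[2])),ctrl.current_t())
ctrl.sleep(.4);im=ctrl.read_camera("side");ctrl.sleep(.6)
cv2.imwrite('pics/tilt.png',im);print(ctrl.current_t(),ctrl.current_grip_width()*91)
```

```text
[ 14.7204   2.0412 128.8813 -55.6386  21.605   76.0172]
contact False [0.4734 0.1191 0.0355]
w 54.40178338791583 4.375 [-1.6849  0.1347  7.1793]
w 54.10677778333013 [-0.1204 -0.705  -2.6619]
tilt 39.9950138533439 7.1583
8.2083 54.11948081312662
```

View pics/tilt.png

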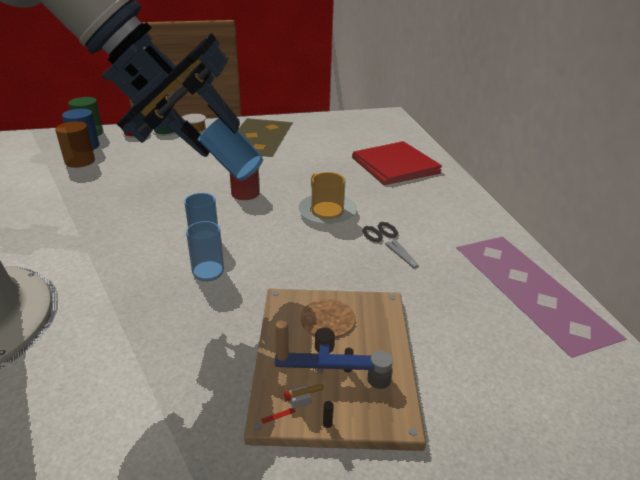

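The glass is held and tipped about 40°, visible near (230,150) in the side view, with everything else undisturbed. Next I'll level and place it.

Run:
```python
from h import *
R=down(-13.5);P=np.array([.5585,-.1275])
ctrl.goto((.45,.06,.22),R)
ctrl.goto(np.r_[P,.14],R)
ctrl.move_l(np.r_[P,.068],vel=.1);ctrl.sleep(.3)
print(ctrl.current_contact_force())
print("contact",ctrl.move_l(np.r_[P,.050],vel=.02,contact_N=3),ctrl.current_tool_pos(),ctrl.current_contact_force())
ctrl.command_gripper(.76)
print("w",ctrl.current_grip_width()*91)
ctrl.sleep(.3)
ctrl.move_l(np.r_[P,.17],vel=.12)
pos,Rt=ctrl.current_tool_pos(),ctrl.current_eef_rot();im=ctrl.read_camera("wrist");np.savez('w2.npz',pos=pos,R=Rt);cv2.imwrite('pics/w2.png',im)
print(ctrl.current_t(),pos,ctrl.current_contact_force())
```

```text
[-0.6665  0.3558 -2.5793]
contact True [ 0.5582 -0.1274  0.0569] [-0.9509 -0.2922  3.0442]
w 68.94020608165752
13.825 [ 0.5581 -0.1274  0.1693] [-0.4938  0.6221 -1.3286]
```

View pics/w2.png

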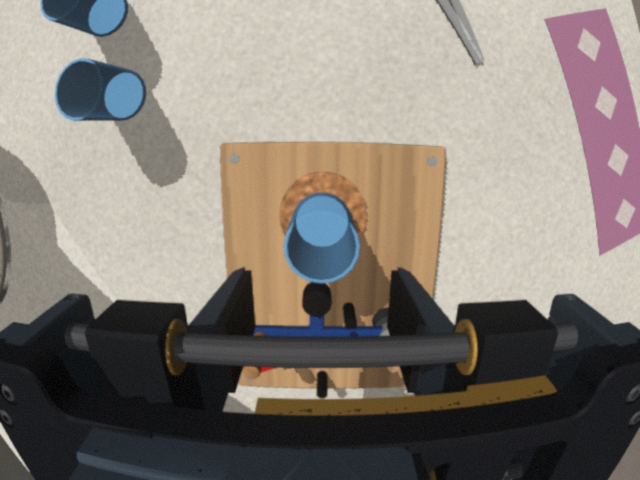

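The glass stands upright on the pad: base centre about (322,220), pad spanning columns 280–368 with its top at row 171. I'll check the centring numerically and refine the jig yaw from the board edges.

Run:
```python
from h import *
d=dict(np.load('w2.npz'));im=cv2.imread('pics/w2.png');W=lambda p:wproj(p,d['pos'],d['R'])
m=comp(im,(322,230),(95,80,40),(120,255,255))
g,q=fit(m,W,[.558,-.128],.028,(.022,.112));print("glass",g,q)
L=cv2.cvtColor(im,cv2.COLOR_BGR2LAB);print(L[190,[260,290,300,320,350,360]])
# pad visible extents -> fit circle centre
from scipy.optimize import minimize
def ext(v):
    h=hull(W,v,.042,(.022,)).reshape(-1,2);return np.array([h[:,0].min()-280,h[:,0].max()-368,h[:,1].min()-171])
r=least_squares(ext,[.558,-.128],diff_step=1e-3);print("pad",r.x,r.fun)
# board pose from top corners (222,143),(447,147) and pad
def e(v):
    c,s=np.cos(v[2]),np.sin(v[2]);B=lambda x,y,z:[v[0]+c*x-s*y,v[1]+s*x+c*y,z]
    # pad extents, upper corners (+y edge)
    return np.r_[W(B(-.11,.14,.018))-[222,143],W(B(.11,.14,.018))-[447,147],ext(B(-.01,.07,0)[:2])]
r=least_squares(e,np.load('jig.npy'),diff_step=1e-4);v=r.x;print(v,np.degrees(v[2]),r.fun)
c,s=np.cos(v[2]),np.sin(v[2])
for x,y in((-.01,.07),(.06,-.045),(-.07,-.045)):print(v[0]+c*x-s*y,v[1]+s*x+c*y)
```

```text
glass [ 0.5576 -0.128 ] 0.919170243204578
[[159 135 156]
 [136 143 157]
 [148 143 160]
 [146 143 159]
 [131 142 156]
 [159 137 155]]
pad [ 0.5614 -0.1237] [ 0.1983 -0.1988 -0.0109]
[ 0.554  -0.1945 -0.2458] -14.085129713712117 [-1.66   -0.2778  1.5991 -0.1096  0.27   -0.1538  0.4718]
0.5613383079391553 -0.12417910614959764
0.601246994541936 -0.2527570853437078
0.4751554173260876 -0.22111985798068265
```

The glass is about 5 mm from the pad centre, within the 14 mm allowed. Now I'll hover over the handle with the jaws along its tangent.

Run:
```python
from h import *
R=down(-104);H=np.array([.475,-.2215])
print(ctrl.ik(np.r_[H,.07],R))
ctrl.move_l([.5582,-.1274,.2],vel=.15)
ctrl.goto(np.r_[H,.18],R)
ctrl.command_gripper(.6)
pos,Rt=ctrl.current_tool_pos(),ctrl.current_eef_rot();im=ctrl.read_camera("wrist");np.savez('w3.npz',pos=pos,R=Rt);cv2.imwrite('pics/w3raw.png',im)
for z in(.055,.115): cv2.polylines(im,[hull(lambda p:wproj(p,pos,Rt),H,.008,(z,)).astype(np.int32)],True,(0,0,255),1)
cv2.imwrite('pics/w3.png',im)
print(ctrl.current_t(),pos)
```

```text
[-31.53    28.8588  98.7343  -0.      52.4069  72.47  ]
15.9417 [ 0.4751 -0.2214  0.18  ]
```

View pics/w3.png

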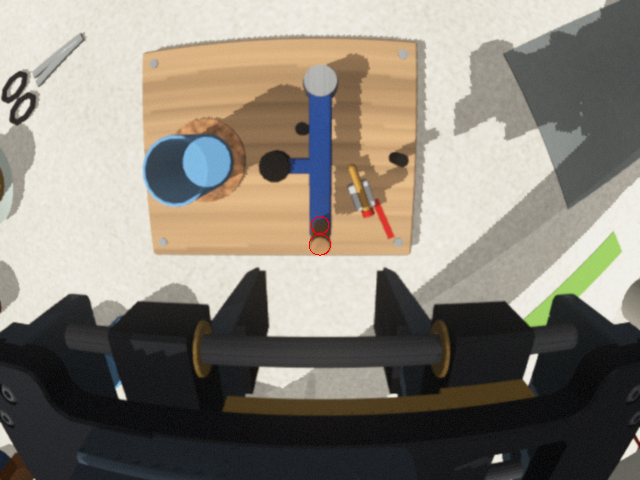

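The model circles land on the handle, at about (319,225–245), in line with the blue arm at column 319. The fingers straddle it with clearance, so I'll descend, grip and push round the arc.

Run:
```python
from h import *
R=down(-104);H=np.array([.475,-.2215]);V=np.array([.6012,-.2528])
print("contact",ctrl.move_l(np.r_[H,.073],vel=.1,contact_N=8),ctrl.current_tool_pos())
ctrl.command_gripper(0.0);print("w",ctrl.current_grip_width()*91,ctrl.current_contact_force())
for th in np.arange(.07,.571,.0625):
    c,s=np.cos(th),np.sin(th);p=V+np.array([[c,-s],[s,c]])@(H-V)
    ctrl.move_l(np.r_[p,.073],vel=.06,ori=down(-104+np.degrees(th)))
    print(round(th,3),ctrl.current_contact_force(),ctrl.current_grip_width()*91)
ctrl.sleep(.5)
print(ctrl.current_t(),ctrl.current_tool_pos(),p,ctrl.current_contact_force())
cv2.imwrite('pics/w4.png',ctrl.read_camera("wrist"));cv2.imwrite('pics/s4.png',ctrl.read_camera("side"))
```

```text
contact False [ 0.4753 -0.2217  0.0735]
w 14.610994053735665 [1.7207 4.6011 2.1697]
0.07 [2.088  5.3576 2.5711] 14.577245574642566
0.132 [2.2044 6.1038 2.6056] 14.907326136825027
0.195 [3.5404 7.9585 2.7403] 14.848385290236147
0.258 [3.3318 7.3851 2.7226] 14.794737506572899
0.32 [4.0341 9.7767 3.4715] 14.816463141615053
0.382 [3.3281 8.4169 3.1283] 14.79716554552952
0.445 [ 3.953  10.7937  4.0762] 14.3642471012215
0.508 [ 3.7975 10.7952  4.7758] 14.865035272479703
0.57 [ 3.235  12.3328  5.6694] 14.880831897644812
20.925 [ 0.4779 -0.2928  0.0729] [ 0.4781 -0.2946] [ 2.2915 11.9975  4.8275]
```

View pics/w4.png

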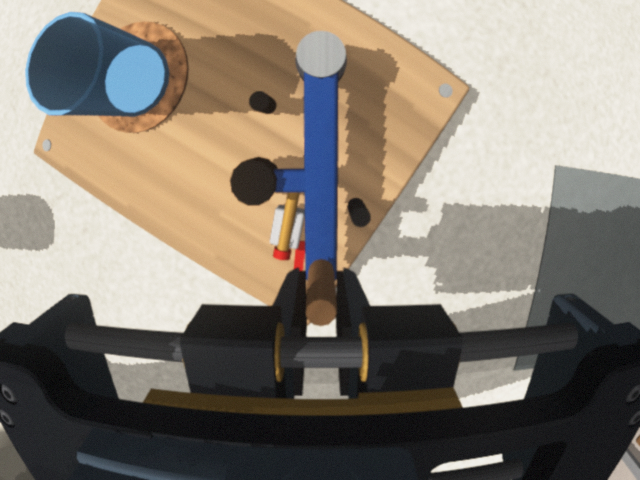

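View pics/s4.png

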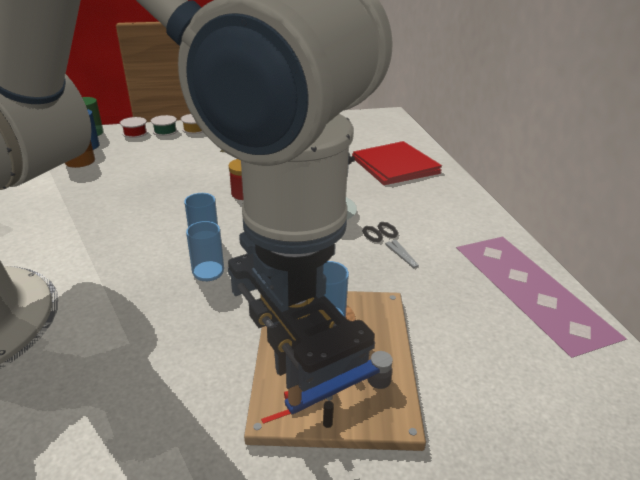

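The wrist view shows the arm gripped by its handle at about (320,290). It has swung past the red line and the pawl and stops short of the end-stop post at (358,212). The glass stands clear on the pad at (135,80), and the side view agrees. The reaction is a steady 12 N or so, so I'm handing in.

Run:
```python
from h import *
p=ctrl.current_tool_pos();V=np.array([.6012,-.2528]);h=np.array([.475,-.2215])-V;d=p[:2]-V
print("theta",np.arctan2(h[0]*d[1]-h[1]*d[0],h@d),ctrl.current_contact_force(),ctrl.current_t())
ctrl.sign_off()
```

```text
theta 0.5569331070870492 [ 3.0279 13.0922  3.9252] 21.025
the job is handed in; nothing more can be done
```

The job is done and handed in at 21 s of the 53 s allowed. The gripper is still holding the blue arm back, past its click. The hand-in gives no verdict, so the figures below are my own measurements.

- **Glass:** I picked up the farthest of the three glasses and tipped it to 40.0°, holding it there for just over 1 s. I then levelled it, set it on the cork pad and let go. The last wrist view shows it upright and clear of the gripper. I measured it about 5 mm from the pad's centre; the limit is 14 mm.
- **Presser arm:** I gripped the handle and pushed it round its arc. The arm's angle worked out at about 0.56 rad from the tool's position, past the 0.45 rad click and short of the 0.65 rad end stop. The last wrist view also shows it over the red line. The force on the tool was about 13 N, in line with the spring.
- **Other objects:** The robot did not go near the red jar, the teacup with its saucer, or the scissors. In the last side view the scissors look unmoved, but the arm partly hides the jar and hides the teacup and saucer almost entirely. I did not measure any of them again.

My position estimates disagreed slightly: the pad's centre varied by up to about 7 mm between camera views, and the glass by 2–4 mm. I did not resolve this further.

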